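# Ready the test bench's oil tank for bleeding

### The arm

A 7-joint arm with a two-finger parallel gripper is mounted at the origin on the work surface. World frame = base frame: x ahead of the robot, y to its left, z up, the work surface at z = 0. Lengths are in m, angles in rad, forces in N, time in s.
With the tool pointing down it reaches from about 0.35 to 0.9 m from the base axis. Payload 8.1 kg.
Tool frame: the origin (TCP) lies on the centre line of the jaws, within the pads' length; the fingertips stand arm.tip_extent ahead of it and the grasp point (between the pads) lies 3 mm ahead of it (arm.tip_extent is the distance from the TCP to the fingertips, in m); y points along the fingers, z is the direction in which the jaws open and shut, and the axes are right-handed (so a half turn about y gives the same grasp; the last joint's range is limited). The gripper opens to 92 mm and grips with 3 to 60 N. Pads are 19 mm wide; open, the fingers measure 130 mm over their backs; the gripper's body (75 mm by 190 mm) begins 47 mm behind the grasp point.
Start: joints at [-1.306, 0.434, 0.025, 1.573, -0.012, 1.134, -0.075], TCP at [0.225, 0.583, 0.225] pointing down, gripper open.
Joint ranges: [-2.62, 2.62], [-0.44, 2.09], [-1.27, 1.32], [0.08, 2.57], [-1.32, 4.46], [0.12, 2], [-2.74, 2.74]. Speed limits (rad/s): [2.22, 2.22, 3.01, 3.01, 3.14, 3.14, 3.14].

### API

Orientations are given as a rotation vector (axis times angle).
In Python, from cell import observe, get_image, sign_off, boxes_of, place_of, arm gives the robot as it stands.
- The arm moves only by the tool arm_command, never from a script. Its argument "plan" is a list of rows, each a list of 2 entries, a list of its own where there are three numbers: the shift along the tool's x, y, z in m, then the turn, a rotation vector about the tool's x, y, z in degrees. In form: [[[tx, ty, tz], [ax, ay, az]], ...]. A call has 1 to 5 rows; each row is the pose to reach, as a shift and turn from the pose commanded when the call began, along the tool's axes at that moment; what a row does not reach only later rows make up. A row lasts 1/10 s, in which the tool goes at most 50 mm and 8.59 degrees, less where a joint would pass 70% of its speed; a pose out of reach is approached as far as the arm can. A call with a gripper value outside its range is refused whole. "fingers" is the closure, from -1 (fully open) to 1 (shut), set as the call begins (left out, the last holds). The fingers move at their own pace and stop on an object; "squeeze" is the grip in N (left out, the last holds). Time passes only in rows, so rows that repeat a pose let the fingers close. It gives the time, the measured TCP pose, the force and the opening at its end, in the units of the state.
- observe(): the state, without advancing time (a new reading comes with each control period).
- get_image(name): name is "side" or "top" or "wrist"; returns a dict with "color" (480x640x3 uint8, red, green, blue), "camera_matrix" (3x3 intrinsics, pixels), "world_to_cam" (4x4, takes a point from world to camera coordinates); the wrist camera has in their place "mount" (4x4, takes a point from camera to tool coordinates, whose origin is the TCP and whose axes are the tool frame's). Camera axes: x right, y up, looking along -z (the intrinsics and any distortion apply to the point x, -y, -z); pixel columns grow to the right and rows downward; lengths in m; the calibration is good to about 2 mm. A picture is of the moment at which its call begins: read the wrist's pose just before it. There is no depth.
- sign_off(): hands the job in, once; it reports no verdict.
Trained networks look in a picture, given as the dict that the camera call returned (one of the last four; its "shot" number tells which), for a name from the list of things; names that differ only in an ending like _2 or _b are one class to them, and where a whole thing is asked for, a point or a joint stands for the part that bears it (a point fixed in the world has none). Each returns a list of dicts, best first, with "confidence" (0 to 1); they miss things now and then, are a little off and sometimes report something else, mostly with a low value. They report only what shows in the picture. A call takes as long as a camera call.
- boxes_of(picture, thing): "point" ([column, row] in pixels, amid what is visible of it).
- place_of(picture, thing): "point" ([column, row] in pixels: a listed point, or the origin of a listed thing).
The state is a dict: "clock": time; "joints": joint angles; "dq": joint speeds; "joint_efforts": joint torques, N m; "position": TCP position; "ee_rot": TCP orientation; "force": force on the tool from outside, world axes, zero at the start; "ft_torque": the same for the moment, N m; "width": opening from 0.0 (shut) to 1.0 (fully open).
Only numpy, scipy, OpenCV 4.12 (cv2) and the standard library are available. Lean on these libraries where they do the work, as an engineer would, in place of code of your own. Each camera call takes 0.05 s, during which the arm holds its last target.

### The job

Ready the small grey oil tank for bleeding: first press its open green filler lid down until it snaps shut under the spring clip. Then screw the black knurled bleed cap clockwise all the way down until it bottoms out, back it off a quarter turn, and keep it gripped there: finish while still holding the cap between the fingers, with it standing still. Do not knock the loose fittings about.

Things in the scene. Friction and masses are not known exactly. Their poses are not given: they have to be found in the camera images.
- tank: grey oil tank fixed to the bench, 140 (x) x 270 (y) x 85 mm high; origin at the centre of its underside, z up; yaw differs from start to start. Its x axis points away from the side with the spring clip. The lid covers the tank's +y half, the bleed cap stands on its -y half at tank x = 0, y = -70 mm.
- lid (a joint): angle of the green filler lid, rad: 0 shut, grows as it opens upward (starts between 0.5 and 0.95). The hinge is stiff enough that the lid stays where it is left. The bead on its free edge meets the spring clip at about 0.11 rad and snaps past it at about 0.05 rad, then stays shut; pushing it past takes about 8 N at point lid_press. Shut and snapped it reads below 0.02.
- lid_press (a point): yellow spot (22 mm wide) on the outer face of the lid, the place to press; on the lid's outer face, 85 mm from the hinge line and 6 mm above it when shut, at the middle of the lid's width. The lid is 108 x 108 mm and 6 mm thick; shut, its outer face is 98 mm above the bench. Moves with the lid.
- lid_hinge (a point): point on the lid's hinge line, fixed to the tank at tank x = +50, y = +66 mm, 92 mm above the bench; the hinge line runs along the tank's y axis, the lid extends from it to the tank's -x when shut, its free edge beyond the hinge by 117 mm. The steel clip over the free edge (40 mm wide, 56 mm tall, top at about 106 mm above the bench) stands at tank x = -77 to -64 mm.
- cap (a joint): turn of the bleed cap about its upright axis, rad: 0 bottomed out (hard stop), grows as it is unscrewed (counter-clockwise seen from above); starts between 2.2 and 3.6. Clockwise from above screws it down. It rises 0.8 mm per rad (5 mm a turn), turns with about 0.06 N m of friction and stays where it is left.
- cap_grip (a point): point on the axis of the black knurled cap at the height to grip, 16 mm above the cap's lower rim and 14 mm below its top. The cap is a round 35 mm in diameter and 30 mm tall with a white stripe on top; bottomed out this point is 115 mm above the bench. It can be gripped at any yaw from above; fingertips may reach 25 mm below this point before meeting the tank's top (85 mm above the bench).
- coupling: loose brass hose coupling, 28 mm in diameter, 50 mm tall, standing; bystander, origin under its centre
- sensor: loose pressure sensor with a black square head, 30 mm wide, 58 mm tall, standing; bystander, origin under its centre
- tee: loose steel valve body with a red handle, 60 x 22 mm, 45 mm tall; bystander, origin under its centre

How it is judged:
By the outcome, as a careful person would: the job done as asked, in the order asked, and still so for the second after the job is handed in, while the arm keeps its last pose, push and grip.
It also fails if it takes over 72 s, if anything falls off the work surface, if the arm or the gripper's body presses on something with over 40 N, if the wrist force passes 120 N, or if a joint passes its speed limit or range.

## Working session

There is one attempt and no reset: what is moved stays moved. The work goes in short steps, Python scripts to look and compute and a tool call to move; the robot and the scene stay as the last step left them, time stands still between calls to the robot, and variables do not carry over. Pictures are saved under pics/ and viewed, and the job is handed in when it is done.

Besides the shell and the picture viewer there is one more tool, called after "Emit:" as name(argument=value, ...), one argument or row to a line, values as JSON. arm_command: Moves the arm, as the interface text tells. Its arguments: {"type":"object","properties":{"plan":{"type":"array","items":{"type":"array"}},"fingers":{"type":"number"},"squeeze":{"type":"number"}},"required":["plan"]}

```bash
ls; mkdir -p pics; python3 - <<'E'
from cell import *
import cv2
print(observe()); print(arm, getattr(arm,'tip_extent',None))
for n in ['side','top','wrist']:
    im=get_image(n); cv2.imwrite(f'pics/{n}0.png',im['color'][:,:,::-1])
    print(n,im['camera_matrix'],im.get('world_to_cam'),im.get('mount'),[k for k in im])
    for t in ['tank','lid_press','lid_hinge','cap_grip','coupling','sensor','tee']:
        print(t,[(r['point'],round(r['confidence'],2)) for r in place_of(im,t)][:2])
E
```

```text
pics
{'clock': 0.0, 'joints': array([-1.30558328,  0.43523534,  0.02500018,  1.57411832, -0.01159244,
        1.13400703, -0.07510768]), 'dq': array([-0.00015237,  0.00092499, -0.00016581,  0.00061814, -0.0005186 ,
       -0.00049785,  0.00195743]), 'joint_efforts': array([-2.84896742e-04, -6.67834640e+01,  9.85020362e-01, -3.14474881e+01,
       -6.06066710e-02,  4.26648546e-02,  1.57648496e-04]), 'position': array([0.22461636, 0.58267456, 0.22392942]), 'ee_rot': array([-1.55307428,  0.28883167, -0.28862203]), 'force': array([ 0.24383067, -0.04057651,  0.58994555]), 'ft_torque': array([-0.00900856,  0.03898899,  0.01645104]), 'width': 0.9971718414500741}
<Robot object at 0x7fc84a987a10> 0.022
side [[488.22304616   0.         315.90229229]
 [  0.         488.22304616 237.20430587]
 [  0.           0.           1.        ]] [[ 0.99064009 -0.13464561 -0.02242235 -0.56141043]
 [ 0.0954792   0.56612922  0.81876824 -0.11870996]
 [-0.0975496  -0.81324551  0.57368616 -0.7141782 ]
 [ 0.          0.          0.          1.        ]] None ['color', 'camera_matrix', 'world_to_cam', 'shot']
[... 738 characters left out ...]
.8], 0.98)]
lid_hinge [([321.9, 228.9], 0.59)]
cap_grip [([392.8, 256.8], 0.54)]
coupling [([389.5, 331.9], 0.6)]
sensor [([456.5, 259.3], 0.64)]
tee [([330.2, 195.5], 0.57)]
wrist [[362.10844933   0.         322.51685783]
 [  0.         362.10844933 245.16015773]
 [  0.           0.           1.        ]] None [[-2.23129651e-04 -9.61180726e-01 -2.75919483e-01 -7.45072268e-02]
 [ 1.70049362e-03  2.75918727e-01 -9.61179465e-01 -1.59838005e-01]
 [ 9.99998529e-01 -6.83666959e-04  1.57291604e-03 -2.75994846e-04]
 [ 0.00000000e+00  0.00000000e+00  0.00000000e+00  1.00000000e+00]] ['color', 'camera_matrix', 'mount', 'shot']
tank []
lid_press []
lid_hinge []
cap_grip []
coupling []
sensor []
tee []
```

View pics/side0.png

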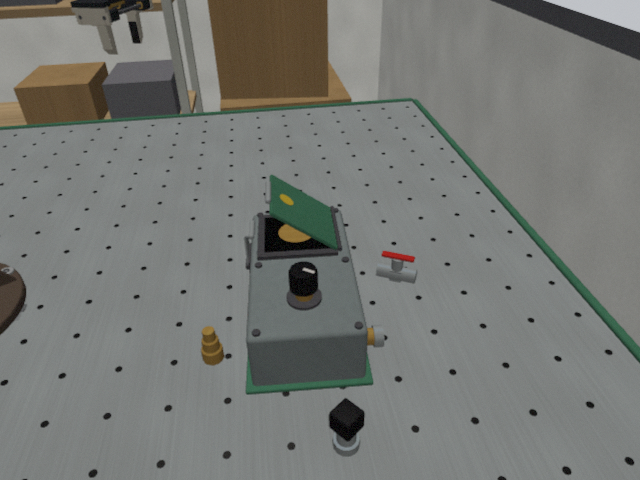

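View pics/top0.png

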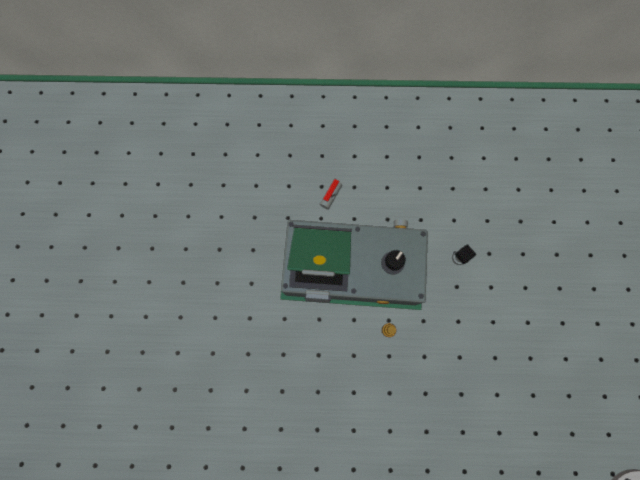

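```bash
cat > h.py <<'E'
import numpy as np
from scipy.optimize import least_squares
from scipy.spatial.transform import Rotation as R
def proj(im,P):
    p=im['world_to_cam'][:3,:3]@P+im['world_to_cam'][:3,3]; K=im['camera_matrix']
    return np.array([K[0,0]*p[0]/-p[2]+K[0,2],K[1,1]*-p[1]/-p[2]+K[1,2]])
def onz(im,uv,z):
    W=im['world_to_cam'];K=im['camera_matrix'];C=-W[:3,:3].T@W[:3,3]
    d=W[:3,:3].T@np.array([(uv[0]-K[0,2])/K[0,0],-(uv[1]-K[1,2])/K[1,1],-1]); return C+d*(z-C[2])/d[2]
def tw(v,P): # tank frame to world
    c,s=np.cos(v[2]),np.sin(v[2]); return np.array([v[0]+c*P[0]-s*P[1],v[1]+s*P[0]+c*P[1],P[2]])
def lidp(th,r=.085,h=.006): # tank coords, lid pivot x=50,z=92
    return np.array([.05-r*np.cos(th)+h*np.sin(th),.066,.092+r*np.sin(th)+h*np.cos(th)])
E
python3 - <<'E'
from cell import *
from h import *
ims={n:get_image(n) for n in['side','top']}
obs={n:{t:place_of(ims[n],t) for t in['tank','lid_press','lid_hinge','cap_grip']} for n in ims}
def res(v):
    o=[]
    P=dict(tank=np.zeros(3),lid_press=lidp(v[3]),lid_hinge=np.array([.05,.066,.092]),cap_grip=np.array([0,-.07,.115+.0008*v[4]]))
    for n in ims:
        for t in P:
            if obs[n][t]: o+=list((proj(ims[n],tw(v,P[t]))-np.array(obs[n][t][0]['point'])))
    return np.array(o+[(v[4]-2.9)])
for y0 in np.arange(-3,3.2,.5):
    s=least_squares(res,[.6,0,y0,.7,2.9],loss='soft_l1'); print(y0,s.cost,s.x.round(4))
    if y0==-3 or s.cost<best.cost: best=s
print(res(best.x).round(1)); v=best.x
for n,P in dict(press=lidp(v[3]),press0=lidp(0),cap=np.array([0,-.07,.1173]),clip=np.array([-.07,.066,.106]),hinge=np.array([.05,.066,.092])).items():print(n,tw(v,P).round(4))
for t in['coupling','sensor','tee']:
    for n in ims:
        r=place_of(ims[n],t)
        if r: print(t,n,onz(ims[n],r[0]['point'],0).round(3))
print(R.from_rotvec(observe()['ee_rot']).as_matrix().round(3))
E
```

```text
-3.0 460.1050885234377 [ 0.5695  0.0608 -2.6028  1.9603  2.2618]
-2.5 10.763371895754272 [ 0.5401 -0.0678 -0.0768  0.6177  3.5589]
-2.0 10.763371895754213 [ 0.5401 -0.0678 -0.0768  0.6177  3.5589]
-1.5 10.76337189575426 [ 0.5401 -0.0678 -0.0768  0.6177  3.5589]
-1.0 10.763371895754474 [ 0.5401 -0.0678 -0.0768  0.6177  3.5589]
-0.5 10.763371895754352 [ 0.5401 -0.0678 -0.0768  0.6177  3.5589]
0.0 10.763371895754569 [ 0.5401 -0.0678 -0.0768  0.6177  3.5589]
0.5 10.763371895754357 [ 0.5401 -0.0678 -0.0768  0.6177  3.5589]
1.0 10.763371895754338 [ 0.5401 -0.0678 -0.0768  0.6177  3.5589]
1.5 10.76337189575434 [ 0.5401 -0.0678 -0.0768  0.6177  3.5589]
2.0 10.763371895754311 [ 0.5401 -0.0678 -0.0768  0.6177  3.5589]
2.5 460.10507972228345 [0.5695 0.0608 3.6803 1.9603 2.2608]
3.0 460.10509224236887 [0.5695 0.0608 3.6803 1.9603 2.2622]
[-0.1  2.9  0.  -0.4  5.4  0.7  1.7  1.5 -1.   0.5 -0.4  0.4 -0.6  0.6
 -0.9  1.2  0.7]
press [ 0.5294 -0.0008  0.1461]
press0 [0.5103 0.0007 0.098 ]
cap [ 0.5347 -0.1376  0.1173]
clip [0.4754 0.0034 0.106 ]
hinge [ 0.595  -0.0058  0.092 ]
coupling side [ 0.414 -0.14   0.   ]
coupling top [ 0.409 -0.143  0.   ]
sensor side [ 0.56  -0.288  0.   ]
sensor top [ 0.562 -0.283  0.   ]
tee side [ 0.687 -0.025  0.   ]
tee top [ 0.692 -0.02   0.   ]
[[ 0.933 -0.     0.36 ]
 [-0.36  -0.     0.933]
 [-0.    -1.    -0.   ]]
```

The fit is consistent: tank at (0.540, −0.068), yaw −0.077, lid angle about 0.62 and cap at (0.535, −0.138). In the side view the yellow spot is at (286,199) and the cap at (303,278), matching the network points. Next I move above the lid with the fingers closed.

```bash
cat >> h.py <<'E'
def go(x,y,z,yaw): # shift/turn to target; yaw=deg heading of tool z, tool y down
    from cell import observe
    o=observe();M=R.from_rotvec(o['ee_rot']).as_matrix();d=np.array([x,y,z])-o['position']
    a=np.radians(yaw);Z=np.array([np.cos(a),np.sin(a),0]);Y=np.array([0,0,-1.]);X=np.cross(Y,Z)
    T=np.stack([X,Y,Z],1)
    print('t',round(o['clock'],2),'pos',o['position'].round(4),'q',o['joints'].round(2),'F',o['force'].round(1),'M',o['ft_torque'].round(2),'w',round(o['width'],3))
    print('shift',(M.T@d).round(4),'turn',np.degrees(R.from_matrix(M.T@T).as_rotvec()).round(2))
E
python3 -c "
from h import *
go(.527,-.001,.215,85.6)"
```

```text
t 2.0 pos [0.2248 0.5832 0.2247] q [-1.31  0.43  0.03  1.57 -0.01  1.13 -0.08] F [-0.7 -0.9  0.6] M [-0.04 -0.01 -0.01] w 1.0
shift [ 0.4921  0.0097 -0.4364] turn [  0.   -16.68  -0.  ]
```

Emit:
arm_command(
  plan=[
    [[0.035,0,-0.031],[0,-3,0]],
    [[0.1,0,-0.09],[0,-8,0]],
    [[0.492,0.01,-0.436],[0,-16.7,0]],
    [[0.492,0.01,-0.436],[0,-16.7,0]],
    [[0.492,0.01,-0.436],[0,-16.7,0]],
  ],
  fingers=1,
  squeeze=20,
)

```text
clock: 2.5
position: [0.3386, 0.3621, 0.2222]
ee_rot: [-1.569, 0.059, -0.06]
force: [1.4, 0.8, -0.5]
width: 0.612
```

```bash
python3 -c "
from h import *
go(.527,-.001,.215,85.6)"
```

```text
t 2.5 pos [0.3386 0.3621 0.2222] q [-0.95  0.23  0.03  1.89 -0.01  1.03  0.58] F [ 1.4  0.8 -0.5] M [ 0.04 -0.04  0.02] w 0.612
shift [ 0.2155  0.0071 -0.3477] turn [-0.03  0.04  0.02]
```

Emit:
arm_command(
  plan=[
    [[0.21,0.007,-0.345],[0,0,0]],
    [[0.21,0.007,-0.345],[0,0,0]],
    [[0.21,0.007,-0.345],[0,0,0]],
    [[0.21,0.007,-0.345],[0,0,0]],
    [[0.21,0.007,-0.345],[0,0,0]],
  ],
)

```text
clock: 3.0
position: [0.4518, 0.1392, 0.2181]
ee_rot: [-1.569, 0.059, -0.061]
force: [1.9, 1.0, -0.8]
width: 0.179
```

```bash
python3 -c "
from h import *
go(.527,-.001,.215,85.6)"
```

```text
t 3.0 pos [0.4518 0.1392 0.2181] q [-0.57  0.19  0.19  1.95 -0.04  1.    1.13] F [ 1.9  1.  -0.8] M [ 0.05 -0.11  0.04] w 0.179
shift [ 0.0857  0.0031 -0.1341] turn [-0.04  0.03  0.05]
```

Emit:
arm_command(
  plan=[
    [[0.03,0.002,-0.05],[0,0,0]],
    [[0.06,0.003,-0.09],[0,0,0]],
    [[0.073,0.003,-0.115],[0,0,0]],
    [[0.073,0.003,-0.115],[0,0,0]],
    [[0.073,0.003,-0.115],[0,0,0]],
  ],
)

```text
clock: 3.5
position: [0.5152, 0.0202, 0.2146]
ee_rot: [-1.57, 0.062, -0.062]
force: [-0.3, 0.0, 0.3]
width: 0.003
```

```bash
python3 - <<'E'
from h import *
from cell import *
import cv2
go(.527,-.001,.215,85.6)
v=[.5401,-.0678,-.0768]
for th in [.6177,.5,.4,.3,.2,.1,.0]: print(th,tw(v,lidp(th)).round(4)+[0,0,.022])
im=get_image('side'); cv2.imwrite('pics/side1.png',im['color'][:,:,::-1])
for P in [lidp(.6177),[0,-.07,.1173]]: print(proj(im,tw(v,P)))
im=get_image('wrist'); cv2.imwrite('pics/wrist1.png',im['color'][:,:,::-1])
E
```

```text
t 3.5 pos [0.5152 0.0202 0.2146] q [-0.36  0.27  0.27  1.87 -0.08  1.02  1.44] F [-0.3  0.   0.3] M [0.09 0.   0.05] w 0.003
shift [ 0.0135 -0.0004 -0.0202] turn [-0.   -0.1  -0.01]
0.6177 [ 0.5294 -0.0008  0.1681]
0.5 [ 5.235e-01 -3.000e-04  1.600e-01]
0.4 [0.5193 0.     0.1526]
0.3 [5.158e-01 3.000e-04 1.449e-01]
0.2 [5.131e-01 5.000e-04 1.368e-01]
0.1 [0.5113 0.0006 0.1285]
0.0 [0.5103 0.0007 0.12  ]
[287.13709105 200.63739494]
[302.77276362 278.37146066]
```

View pics/side1.png

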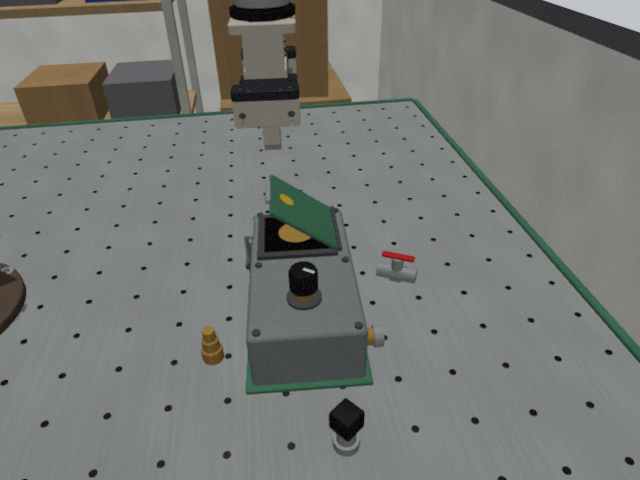

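View pics/wrist1.png

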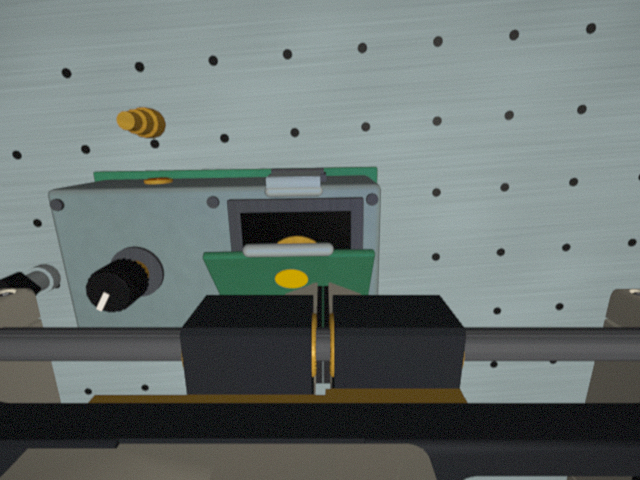

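The side view shows the fingers closed and still behind the lid. In the wrist view the spot is at (291,279) and the tips are near column 322, so the 20 mm shift toward −y agrees. I'll shift over and descend.

Emit:
arm_command(
  plan=[
    [[0.008,0,-0.02],[0,0,0]],
    [[0.01,0.015,-0.021],[0,0,0]],
    [[0.01,0.03,-0.021],[0,0,0]],
    [[0.01,0.03,-0.021],[0,0,0]],
  ],
)

```text
clock: 4.0
position: [0.522, 0.0007, 0.1832]
ee_rot: [-1.57, 0.061, -0.056]
force: [0.4, 1.5, 0.2]
width: 0.005
```

```bash
python3 - <<'E'
from h import *
go(.512,0,.125,85.6)
E
```

```text
t 4.0 pos [0.522  0.0007 0.1832] q [-0.32  0.31  0.28  1.89 -0.1   0.95  1.5 ] F [0.4 1.5 0.2] M [ 0.01 -0.04 -0.02] w 0.005
shift [-0.0097  0.0583 -0.0015] turn [ 0.    0.16 -0.18]
```

Emit:
arm_command(
  plan=[
    [[0,0.01,0],[0,0,0]],
    [[0,0.02,0],[0,0,0]],
    [[-0.003,0.029,0],[0,0,0]],
    [[-0.005,0.038,0],[0,0,0]],
    [[-0.007,0.046,-0.001],[0,0,0]],
  ],
)

```text
clock: 4.5
position: [0.5161, -0.0011, 0.138]
ee_rot: [-1.57, 0.06, -0.06]
force: [-0.1, -0.5, -0.0]
width: 0.003
```

```bash
python3 - <<'E'
from h import *
go(.512,0,.125,85.6)
E
```

```text
t 4.5 pos [ 0.5161 -0.0011  0.138 ] q [-0.31  0.36  0.26  1.96 -0.12  0.84  1.52] F [-0.1 -0.5 -0. ] M [0.04 0.01 0.02] w 0.003
shift [-0.0041  0.013   0.0008] turn [-0.01  0.04 -0.02]
```

Emit:
arm_command(
  plan=[
    [[-0.002,0.004,0],[0,0,0]],
    [[-0.003,0.008,0],[0,0,0]],
    [[-0.004,0.011,0],[0,0,0]],
  ],
)

```text
clock: 4.8
position: [0.5124, -0.0011, 0.1275]
ee_rot: [-1.57, 0.06, -0.06]
force: [-1.5, -0.1, 1.0]
width: 0.006
```

```bash
python3 - <<'E'
from h import *
from cell import *
import cv2
go(.511,0,.120,85.6)
im=get_image('side'); cv2.imwrite('pics/side2.png',im['color'][150:350,180:430,::-1].repeat(3,0).repeat(3,1))
E
```

```text
t 4.8 pos [ 0.5124 -0.0011  0.1275] q [-0.3   0.37  0.26  1.98 -0.13  0.81  1.52] F [-1.5 -0.1  1. ] M [-0.02  0.03 -0.01] w 0.006
shift [-0.0014  0.0075  0.001 ] turn [-0.    0.01  0.  ]
```

View pics/side2.png

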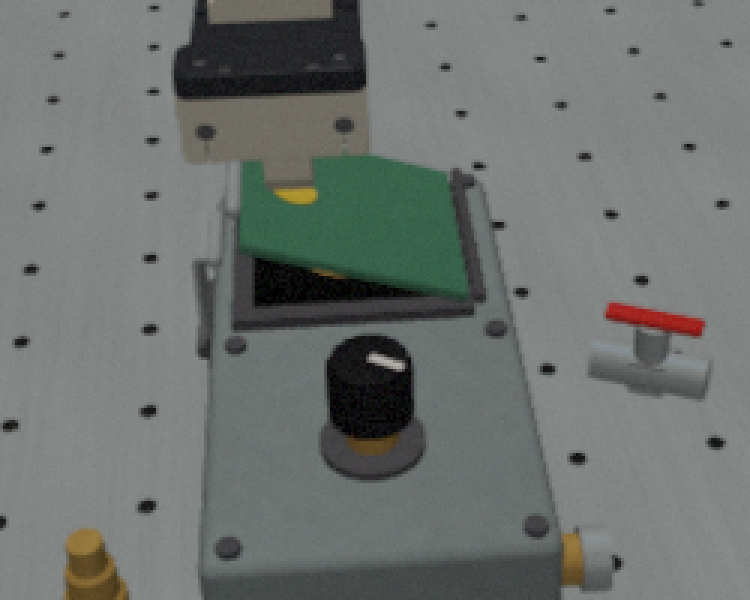

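The lid is following the finger, which sits on the spot's far side (crop at 290,170; spot at 297,190). I'll press it past the clip in small steps.

Emit:
arm_command(
  plan=[
    [[0,0.003,-0.002],[0,0,0]],
    [[-0.001,0.006,-0.003],[0,0,0]],
    [[-0.001,0.008,-0.003],[0,0,0]],
    [[-0.001,0.01,-0.003],[0,0,0]],
  ],
)

```text
clock: 5.25
position: [0.5112, -0.004, 0.1176]
ee_rot: [-1.57, 0.06, -0.06]
force: [-0.8, 0.4, 0.1]
width: 0.003
```

```bash
python3 - <<'E'
from h import *
go(.511,0,.120,85.6)
E
```

```text
t 5.25 pos [ 0.5112 -0.004   0.1176] q [-0.29  0.38  0.26  1.99 -0.13  0.79  1.53] F [-0.8  0.4  0.1] M [0.02 0.05 0.03] w 0.003
shift [-0.0005 -0.0024  0.004 ] turn [ 0.    0.01 -0.  ]
```

```bash
python3 - <<'E'
from h import *
from cell import *
import cv2
go(.511,0,.120,85.6)
im=get_image('side'); cv2.imwrite('pics/side3.png',im['color'][150:350,180:430,::-1].repeat(3,0).repeat(3,1))
E
```

```text
t 5.25 pos [ 0.5112 -0.004   0.1176] q [-0.29  0.38  0.26  1.99 -0.13  0.79  1.53] F [-0.8  0.4  0.1] M [0.02 0.05 0.03] w 0.003
shift [-0.0005 -0.0024  0.004 ] turn [ 0.    0.01 -0.  ]
```

View pics/side3.png

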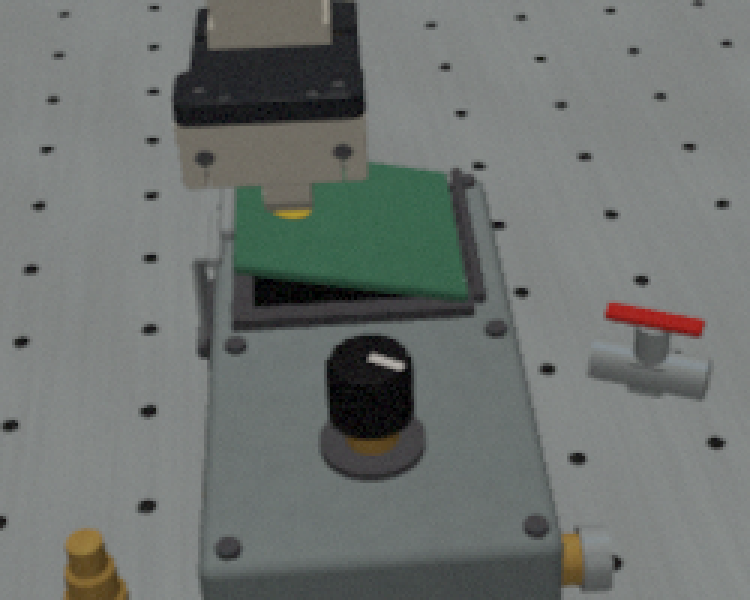

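The lid is still open by about 0.2 rad, though the nominal tip height is already below that. I'll keep pressing in small steps on force feedback.

Emit:
arm_command(
  plan=[
    [[0,0.003,0],[0,0,0]],
    [[0,0.006,0],[0,0,0]],
    [[0,0.008,0],[0,0,0]],
    [[0,0.009,0],[0,0,0]],
  ],
)

```text
clock: 5.7
position: [0.5111, -0.0039, 0.1084]
ee_rot: [-1.57, 0.06, -0.06]
force: [0.4, 0.8, 0.6]
width: 0.006
```

```bash
python3 - <<'E'
from h import *
from cell import *
import cv2
go(.511,0,.120,85.6)
im=get_image('side'); cv2.imwrite('pics/side4.png',im['color'][150:350,180:430,::-1].repeat(3,0).repeat(3,1))
print(place_of(im,'lid_press')[:2])
for th in [0,.05,.1,.15,.2,.25]: print(th,proj(im,tw([.5401,-.0678,-.0768],lidp(th))).round(1))
E
```

```text
t 5.7 pos [ 0.5111 -0.0039  0.1084] q [-0.29  0.39  0.25  2.   -0.14  0.77  1.54] F [0.4 0.8 0.6] M [0.05 0.07 0.  ] w 0.006
shift [-0.0004 -0.0116  0.0039] turn [ 0.    0.03 -0.02]
[{'point': [274.0, 222.0], 'confidence': 0.61}]
0 [275.8 229.9]
0.05 [275.9 227.4]
0.1 [276.1 225. ]
0.15 [276.5 222.5]
0.2 [277.  220.1]
0.25 [277.7 217.6]
```

View pics/side4.png

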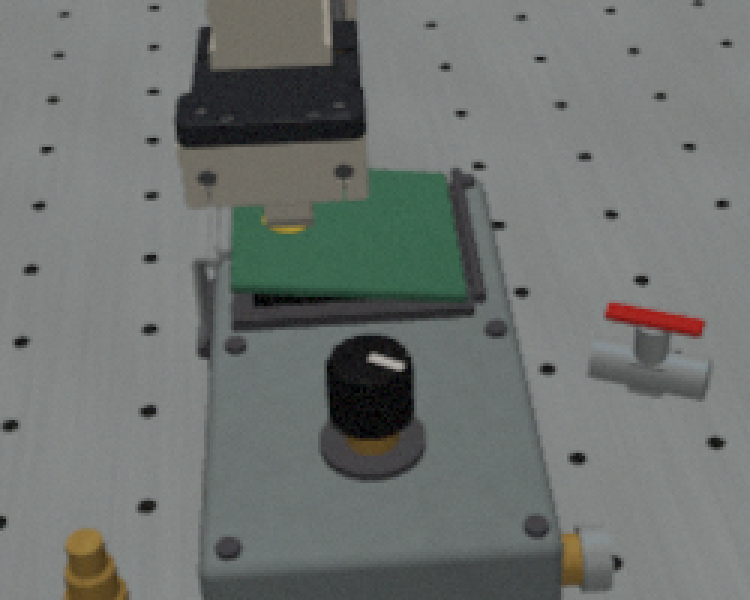

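```bash
python3 - <<'E'
from h import *
from cell import *
import cv2
o=observe();M=R.from_rotvec(o['ee_rot']).as_matrix()
im=get_image('side'); c=im['color']
for d in [-.044,-.022,0,.022]: print(d,proj(im,o['position']+M[:,1]*d).round(1))
cv2.imwrite('pics/side5.png',cv2.resize(c[180:280,230:350,::-1],None,fx=6,fy=6,interpolation=cv2.INTER_CUBIC))
w=get_image('wrist'); cv2.imwrite('pics/wrist5.png',w['color'][:,:,::-1])
E
```

```text
-0.044 [273.9 198.9]
-0.022 [275.  212.5]
0 [276.1 225.5]
0.022 [277.1 238.1]
```

View pics/side5.png

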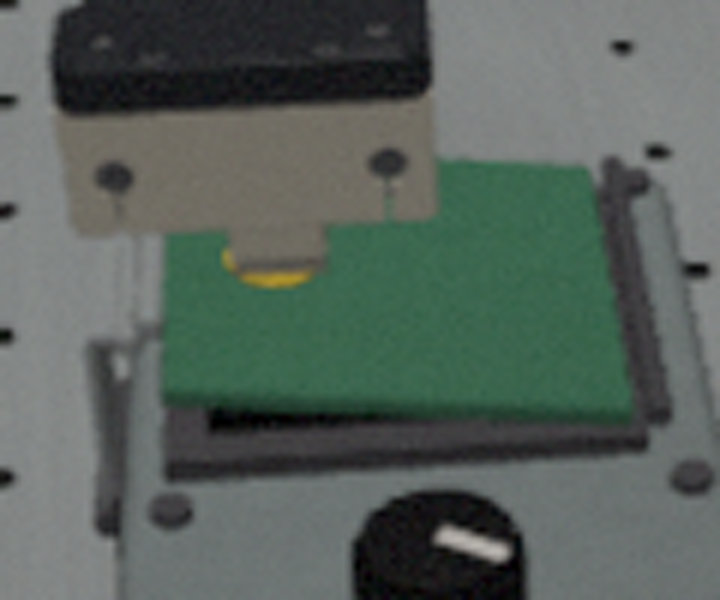

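View pics/wrist5.png

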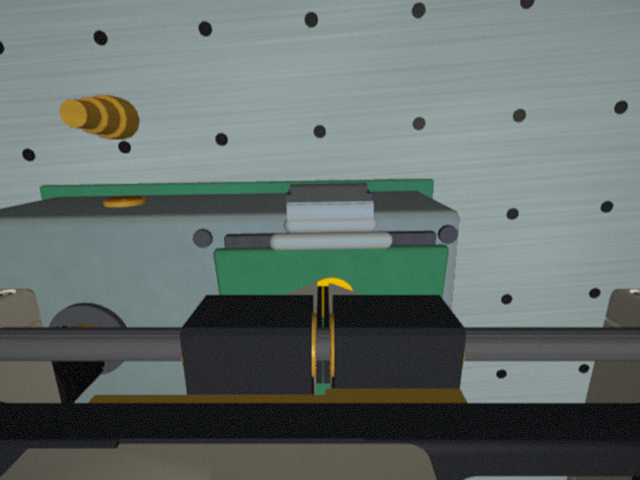

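```bash
python3 - <<'E'
from h import *
from cell import *
im=get_image('side')
for d in [-.066,-.044,-.022,0,.022]: print(d,proj(im,np.array([.5152,.0202,.2146-d])).round(1),proj(im,np.array([.5124,-.0011,.1275-d])).round(1))
E
```

```text
-0.066 [268.6 102. ] [272.5 171.3]
-0.044 [269.9 118.6] [273.7 185.8]
-0.022 [271.2 134.6] [274.8 199.7]
0 [272.4 149.9] [275.9 213.2]
0.022 [273.6 164.7] [277.  226.1]
```

```bash
cat >> h.py <<'E'
def wproj(o,w,P):
    M=R.from_rotvec(o['ee_rot']).as_matrix(); t=M.T@(np.array(P)-o['position']); m=w['mount']
    p=m[:3,:3].T@(t-m[:3,3]); K=w['camera_matrix']
    return np.array([K[0,0]*p[0]/-p[2]+K[0,2],K[1,1]*-p[1]/-p[2]+K[1,2]])
E
python3 - <<'E'
from h import *
from cell import *
import cv2
o=observe(); w=get_image('wrist'); c=w['color'][:,:,::-1].copy()
v=[.5401,-.0678,-.0768]
pts={'capbot':[0,-.07,.1015],'captop':[0,-.07,.131],'c1':[-.07,.135,.085],'c2':[-.07,-.135,.085],'clipL':[-.07,.046,.106],'clipR':[-.07,.086,.106],'press':lidp(.15),'coup':None}
for k,P in pts.items():
    P=[.412,-.141,.05] if P is None else tw(v,P)
    u=wproj(o,w,P); print(k,u.round(0)); cv2.circle(c,tuple(int(a) for a in u),4,(0,0,255),1); cv2.putText(c,k,tuple(int(a) for a in u),0,.4,(255,0,0),1)
for d in [0,.022]: 
    t=o['position']-[0,0,d]; print('tcp',d,wproj(o,w,t).round(0))
cv2.imwrite('pics/wrist6.png',c)
E
```

```text
capbot [ 74. 355.]
captop [ 30. 392.]
c1 [466. 218.]
c2 [-56. 218.]
clipL [290. 228.]
clipR [377. 228.]
press [333. 305.]
coup [ 71. 116.]
tcp 0 [324. 303.]
tcp 0.022 [324. 285.]
```

View pics/wrist6.png

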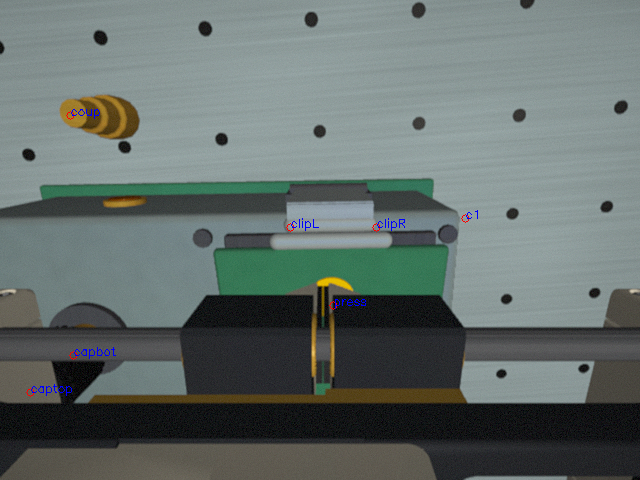

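```bash
python3 - <<'E'
from h import *
from cell import *
o=observe(); w=get_image('wrist'); s=get_image('side')
v=[.5401,-.0678,-.0768]
for th in [0,.05,.1,.15,.2,.25]:
    A=lidp(th,.117,.0);A[1]=.012;B=lidp(th,.117,.006);B[1]=.012;C=lidp(th,.117,.006);C[1]=.12
    print(th,'side',proj(s,tw(v,A)).round(1),proj(s,tw(v,B)).round(1),'wr',wproj(o,w,tw(v,B)).round(0),wproj(o,w,tw(v,C)).round(0))
E
```

```text
0 side [252.3 256.8] [251.8 253.3] wr [222. 230.] [445. 230.]
0.05 side [252.  253.4] [251.7 249.9] wr [218. 234.] [448. 234.]
0.1 side [251.9 249.9] [251.9 246.3] wr [215. 238.] [453. 239.]
0.15 side [252.  246.4] [252.2 242.8] wr [211. 244.] [457. 244.]
0.2 side [252.3 242.9] [252.8 239.3] wr [208. 251.] [461. 251.]
0.25 side [252.9 239.4] [253.6 235.8] wr [204. 258.] [466. 258.]
```

The closed fingertips in fact sit about level with the TCP: in free air the tip projected at row 149, which is TCP height. The lid is now at about 0.13 rad, so contact is consistent and I need to go lower.

Emit:
arm_command(
  plan=[
    [[0,0.002,0],[0,0,0]],
    [[0,0.004,0],[0,0,0]],
    [[0,0.006,0],[0,0,0]],
  ],
)

```text
clock: 6.4
position: [0.5111, -0.0039, 0.1032]
ee_rot: [-1.57, 0.06, -0.06]
force: [-5.2, 1.0, 14.5]
width: 0.002
```

Emit:
arm_command(
  plan=[
    [[0,0.002,0],[0,0,0]],
    [[0,0.003,0],[0,0,0]],
    [[0,0.004,0],[0,0,0]],
  ],
)

```text
clock: 6.7
position: [0.5109, -0.0039, 0.0986]
ee_rot: [-1.57, 0.06, -0.06]
force: [-0.4, 0.1, 1.3]
width: 0.012
```

```bash
python3 - <<'E'
from h import *
from cell import *
import cv2
go(.511,0,.120,85.6)
im=get_image('side'); c=im['color']
cv2.imwrite('pics/side7.png',cv2.resize(c[180:280,230:350,::-1],None,fx=6,fy=6,interpolation=cv2.INTER_CUBIC))
E
```

```text
t 6.7 pos [ 0.5109 -0.0039  0.0986] q [-0.29  0.41  0.25  2.01 -0.14  0.74  1.54] F [-0.4  0.1  1.3] M [-0.02  0.08 -0.  ] w 0.012
shift [-0.0002 -0.0214  0.0039] turn [-0.    0.02 -0.03]
```

View pics/side7.png

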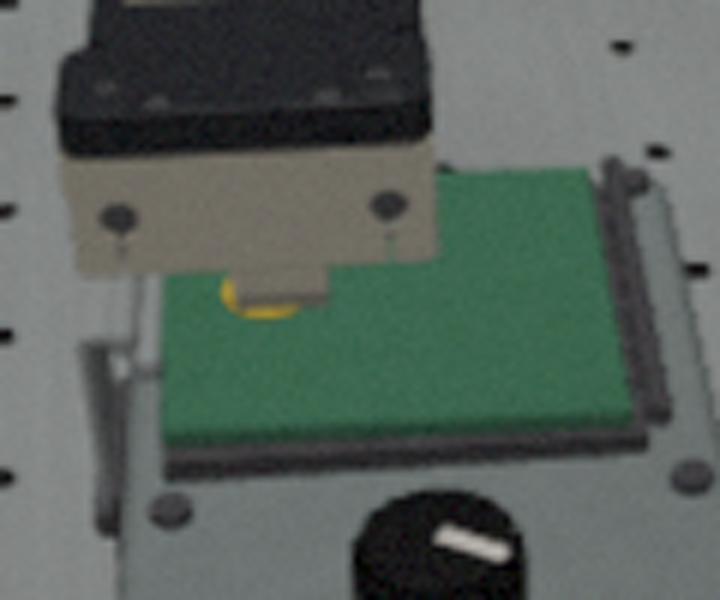

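The force peaked at 14.5 N and dropped to 1.3 N, and the lid now looks flush (crop row 430–440), so it snapped. A short firm push will confirm it before I retract.

Emit:
arm_command(
  plan=[
    [[0,0.001,0],[0,0,0]],
    [[0,0.0025,0],[0,0,0]],
    [[0,0.0025,0],[0,0,0]],
  ],
)

```text
clock: 7.05
position: [0.5114, -0.0039, 0.0963]
ee_rot: [-1.57, 0.06, -0.06]
force: [0.1, -0.5, 2.2]
width: 0.007
```

```bash
python3 - <<'E'
from h import *
go(.511,-.004,.18,85.6)
E
```

```text
t 7.05 pos [ 0.5114 -0.0039  0.0963] q [-0.29  0.41  0.25  2.01 -0.15  0.74  1.55] F [ 0.1 -0.5  2.2] M [0.08 0.11 0.01] w 0.007
shift [-0.0004 -0.0837 -0.0001] turn [-0.01  0.02  0.02]
```

Emit:
arm_command(
  plan=[
    [[0,0.001,0],[0,0,0]],
    [[0,0.002,0],[0,0,0]],
    [[0,0.003,0],[0,0,0]],
  ],
)

```text
clock: 7.35
position: [0.5116, -0.0039, 0.0955]
ee_rot: [-1.569, 0.059, -0.061]
force: [-14.8, 0.4, 46.9]
width: 0.003
```

It meets a firm stop at TCP z = 0.0955 (47 N on the tips), so the lid is fully seated. Retracting now.

Emit:
arm_command(
  plan=[
    [[0,-0.01,0],[0,0,0]],
    [[0,-0.05,0],[0,0,0]],
    [[0,-0.1,0],[0,0,0]],
    [[0,-0.1,0],[0,0,0]],
  ],
  fingers=-1,
)

```text
clock: 7.75
position: [0.5148, -0.0041, 0.1989]
ee_rot: [-1.568, 0.053, -0.068]
force: [0.5, -0.3, -0.3]
width: 0.306
```

```bash
python3 - <<'E'
from h import *
from cell import *
import cv2
go(.535,-.1376,.19,105)
im=get_image('side'); c=im['color']
cv2.imwrite('pics/side8.png',c[100:400,180:500,::-1].repeat(2,0).repeat(2,1))
E
```

```text
t 7.75 pos [ 0.5148 -0.0041  0.1989] q [-0.32  0.28  0.29  1.9  -0.09  0.97  1.5 ] F [ 0.5 -0.3 -0.3] M [ 0.08 -0.14 -0.03] w 0.306
shift [ 0.0303  0.0089 -0.1316] turn [ -0.02 -19.41   0.55]
```

View pics/side8.png

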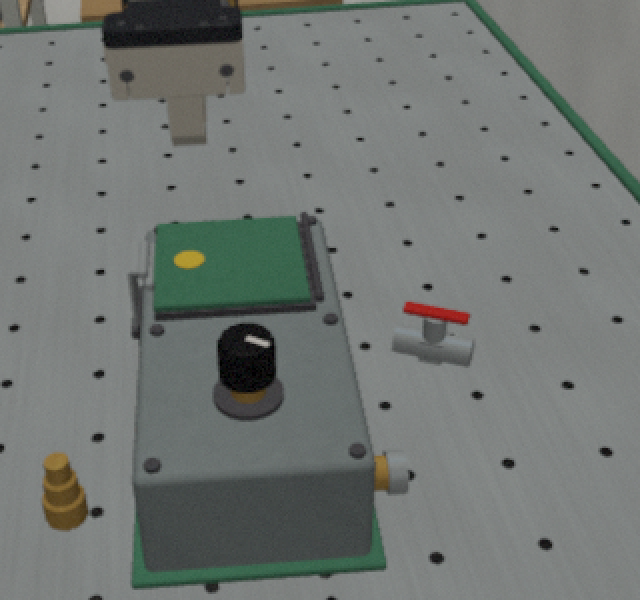

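The lid is flat and stayed shut (spot at crop 189,259). Now moving over the cap at an early-turn yaw.

Emit:
arm_command(
  plan=[
    [[0.007,0.003,-0.05],[0,-8,0]],
    [[0.02,0.006,-0.1],[0,-16,0]],
    [[0.03,0.009,-0.13],[0,-24.4,0]],
    [[0.03,0.009,-0.13],[0,-24.4,0]],
    [[0.03,0.009,-0.13],[0,-24.4,0]],
  ],
)

```text
clock: 8.3
position: [0.5304, -0.137, 0.1829]
ee_rot: [-1.553, -0.27, 0.273]
force: [0.2, 0.1, 0.3]
width: 0.785
```

```bash
python3 - <<'E'
from h import *
from cell import *
import cv2
go(.535,-.1376,.19,110)
im=get_image('side');t=get_image('top'); 
cv2.imwrite('pics/side9.png',im['color'][100:400,180:500,::-1].repeat(2,0).repeat(2,1))
print(proj(im,[.5347,-.1376,.132]),proj(t,[.5347,-.1376,.132]))
a=place_of(im,'cap_grip');b=place_of(t,'cap_grip');c=boxes_of(t,'cap')
print(a,b,c)
if a: print(onz(im,a[0]['point'],.1175))
if b: print(onz(t,b[0]['point'],.1175))
w=get_image('wrist'); cv2.imwrite('pics/wrist9.png',w['color'][:,:,::-1])
E
```

```text
t 8.3 pos [ 0.5304 -0.137   0.1829] q [-0.03  0.35  0.25  1.83 -0.1   0.97  2.17] F [0.2 0.1 0.3] M [ 0.11  0.02 -0.  ] w 0.785
shift [ 0.0041 -0.0071 -0.0021] turn [-0.05 -0.19 -0.11]
[302.27942774 268.8233363 ] [395.97846316 258.35005738]
[{'point': [301.8, 278.1], 'confidence': 0.82}] [{'point': [394.4, 260.1], 'confidence': 0.4}] []
[ 0.53361042 -0.13713912  0.1175    ]
[ 0.53390631 -0.13692256  0.1175    ]
```

View pics/side9.png

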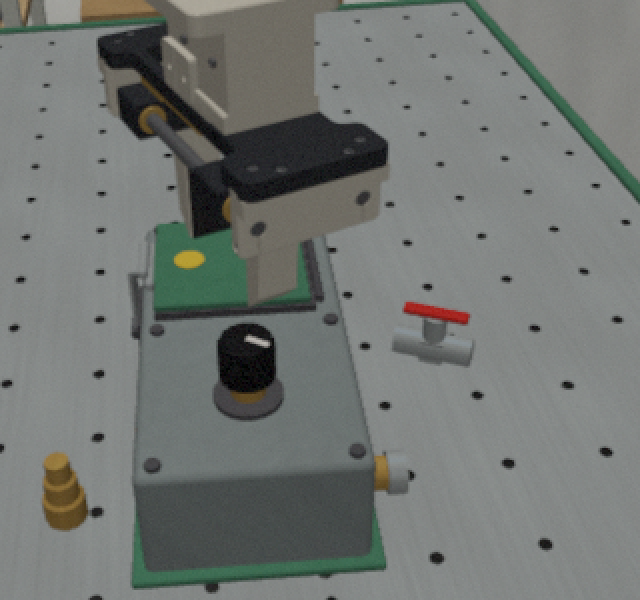

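View pics/wrist9.png

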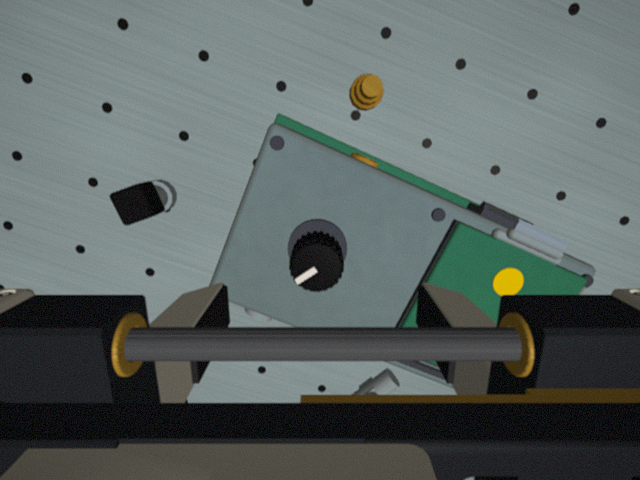

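```bash
python3 - <<'E'
from h import *
from cell import *
import cv2
o=observe();M=R.from_rotvec(o['ee_rot']).as_matrix()
im=get_image('side');w=get_image('wrist');o['width']
print(o['position'])
h=.046*o['width']
for s in (-1,1):
  for zz in (0,.019):
    for xx in (-.0095,.0095):
      for d in (0,.022):
        P=o['position']+M@np.array([xx,d,s*(h+zz)])
        print(s,zz,xx,d,proj(im,P).round(1),((proj(im,P)-[180,100])*2).round(0),wproj(o,w,P).round(0))
for P in ([.534,-.1372,.132],[.534,-.1372,.105]): print(wproj(o,w,P))
E
```

```text
[ 0.53123972 -0.13442293  0.18413204]
-1 0 -0.0095 0 [308.1 255.1] [256. 310.] [227. 285.]
-1 0 -0.0095 0.022 [308.7 271.3] [257. 343.] [238. 269.]
-1 0 0.0095 0 [323.9 249.8] [288. 300.] [230. 321.]
-1 0 0.0095 0.022 [324.2 266. ] [288. 332.] [240. 302.]
-1 0.019 -0.0095 0 [316.5 264.8] [273. 330.] [187. 285.]
-1 0.019 -0.0095 0.022 [317.  281.3] [274. 363.] [202. 269.]
-1 0.019 0.0095 0 [332.7 259.3] [305. 319.] [191. 321.]
-1 0.019 0.0095 0.022 [332.7 275.6] [305. 351.] [205. 302.]
1 0 -0.0095 0 [273.1 214.7] [186. 229.] [420. 285.]
1 0 -0.0095 0.022 [274.4 230. ] [189. 260.] [409. 269.]
1 0 0.0095 0 [287.6 210.5] [215. 221.] [417. 321.]
1 0 0.0095 0.022 [288.6 225.7] [217. 251.] [407. 302.]
1 0.019 -0.0095 0 [266.8 207.4] [174. 215.] [460. 285.]
1 0.019 -0.0095 0.022 [268.2 222.5] [176. 245.] [445. 269.]
1 0.019 0.0095 0 [281.  203.4] [202. 207.] [456. 321.]
1 0.019 0.0095 0.022 [282.1 218.4] [204. 237.] [442. 302.]
[317.44796043 269.50279736]
[317.98184556 256.25759321]
```

Both cameras put the visible fingertips at TCP level, not 22 mm ahead: the wrist shows a tip corner at (228,285) against a predicted (227,285). The lid's stop height agrees. So I'll grip with the TCP at about z 0.103 and watch force on the way down.

```bash
python3 - <<'E'
from h import *
go(.534,-.1372,.15,110)
E
```

```text
t 8.7 pos [ 0.5313 -0.1349  0.1843] q [-0.04  0.35  0.25  1.83 -0.1   0.97  2.18] F [-0.5 -1.1  0.7] M [0.06 0.02 0.01] w 0.999
shift [ 0.0017  0.0343 -0.0031] turn [-0.01  0.08  0.01]
```

Emit:
arm_command(
  plan=[
    [[0.002,0.02,-0.003],[0,0,0]],
    [[0.002,0.045,-0.003],[0,0,0]],
    [[0.002,0.06,-0.003],[0,0,0]],
    [[0.002,0.06,-0.003],[0,0,0]],
  ],
)

```text
clock: 9.1
position: [0.5328, -0.1372, 0.1224]
ee_rot: [-1.552, -0.272, 0.277]
force: [0.2, 0.0, 0.9]
width: 1.001
```

```bash
python3 - <<'E'
from h import *
from cell import *
import cv2
go(.534,-.1372,.103,110)
im=get_image('side')
cv2.imwrite('pics/side10.png',cv2.resize(im['color'][200:340,230:400,::-1],None,fx=4,fy=4))
w=get_image('wrist'); cv2.imwrite('pics/wrist10.png',w['color'][:,:,::-1])
E
```

```text
t 9.1 pos [ 0.5328 -0.1372  0.1224] q [-0.02  0.43  0.23  1.89 -0.13  0.84  2.2 ] F [0.2 0.  0.9] M [0.06 0.03 0.03] w 1.001
shift [ 0.0012  0.0194 -0.0004] turn [-0.1   0.05 -0.18]
```

View pics/side10.png

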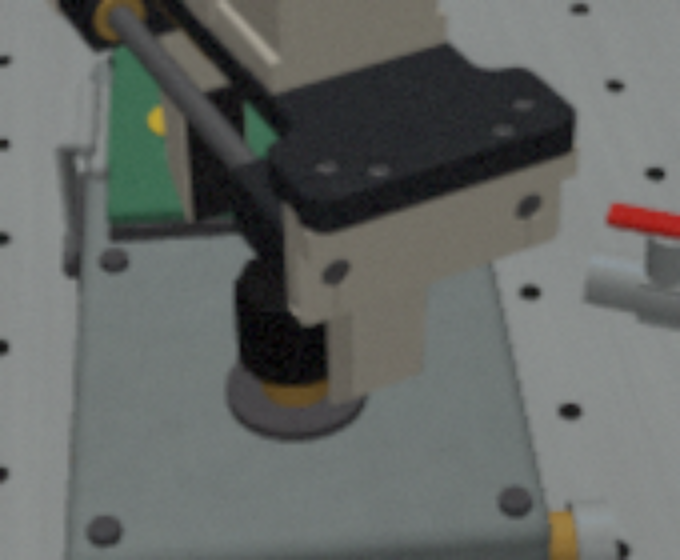

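View pics/wrist10.png

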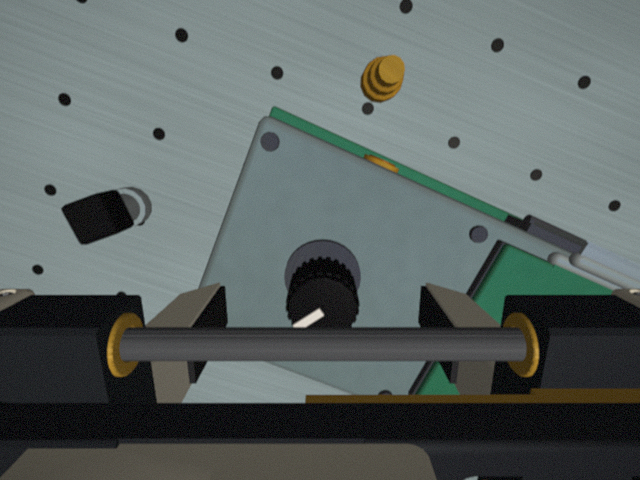

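The cap is centred between the open fingers: cap column about 322, fingers at 227 and 420. Descending the rest of the way while watching force.

Emit:
arm_command(
  plan=[
    [[0.001,0.006,0],[0,0,0]],
    [[0.001,0.012,0],[0,0,0]],
    [[0.001,0.018,0],[0,0,0]],
    [[0.001,0.018,0],[0,0,0]],
  ],
)

```text
clock: 9.6
position: [0.5345, -0.1375, 0.1054]
ee_rot: [-1.553, -0.273, 0.275]
force: [-0.3, 0.1, 0.5]
width: 0.997
```

```bash
python3 - <<'E'
from h import *
from cell import *
import cv2
go(.534,-.1372,.103,110)
im=get_image('side')
cv2.imwrite('pics/side11.png',cv2.resize(im['color'][200:340,230:400,::-1],None,fx=4,fy=4))
w=get_image('wrist'); cv2.imwrite('pics/wrist11.png',w['color'][:,:,::-1])
E
```

```text
t 9.6 pos [ 0.5345 -0.1375  0.1054] q [-0.01  0.45  0.23  1.9  -0.14  0.8   2.21] F [-0.3  0.1  0.5] M [0.04 0.07 0.03] w 0.997
shift [-0.0004  0.0024  0.0004] turn [-0.04  0.02 -0.06]
```

View pics/side11.png

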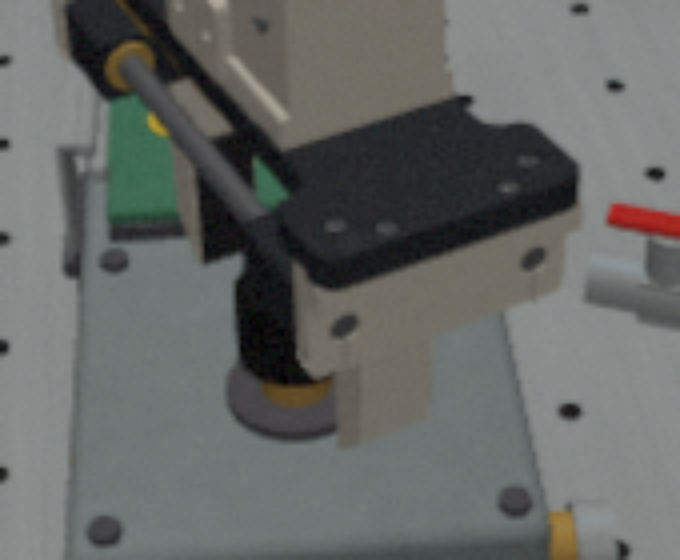

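View pics/wrist11.png

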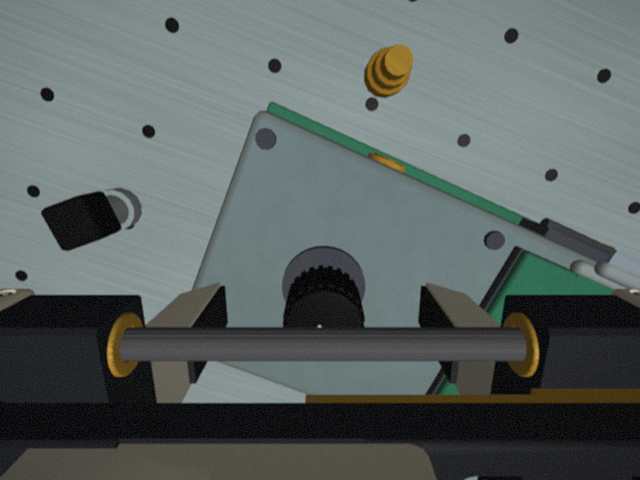

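No contact yet and the cap sits between the pads (column 323). Closing.

Emit:
arm_command(
  plan=[
    [[0,0.001,0],[0,0,0]],
    [[0,0.001,0],[0,0,0]],
    [[0,0.001,0],[0,0,0]],
    [[0,0.001,0],[0,0,0]],
    [[0,0.001,0],[0,0,0]],
  ],
  fingers=1,
  squeeze=25,
)

```text
clock: 10.2
position: [0.5351, -0.1376, 0.1053]
ee_rot: [-1.553, -0.274, 0.274]
force: [1.0, -0.3, 0.4]
width: 0.612
```

Emit:
arm_command(
  plan=[
    [[0,0,0],[0,0,0]],
    [[0,0,0],[0,0,0]],
    [[0,0,0],[0,0,0]],
  ],
)

```text
clock: 10.5
position: [0.5349, -0.1372, 0.1052]
ee_rot: [-1.553, -0.274, 0.275]
force: [-0.1, -1.5, 3.7]
width: 0.374
```

```bash
python3 - <<'E'
from h import *
go(.534,-.1372,.103,110)
E
```

```text
t 10.5 pos [ 0.5349 -0.1372  0.1052] q [-0.01  0.45  0.22  1.9  -0.14  0.8   2.21] F [-0.1 -1.5  3.7] M [-0.32  0.1  -0.03] w 0.374
shift [-0.0009  0.0022  0.0003] turn [-0.04  0.03 -0.01]
```

Gripped: opening 0.374 × 92 ≈ 34.4 mm. Now turning clockwise (+ about tool y), following the 0.8 mm/rad descent.

Emit:
arm_command(
  plan=[
    [[0,0.0001,0],[0,6,0]],
    [[0,0.0002,0],[0,13,0]],
    [[0,0.0003,0],[0,20,0]],
    [[0,0.0004,0],[0,27,0]],
    [[0,0.0005,0],[0,34,0]],
  ],
)

```text
clock: 11.0
position: [0.5349, -0.1377, 0.1048]
ee_rot: [-1.562, 0.195, -0.195]
force: [-0.8, -0.2, 1.2]
width: 0.373
```

```bash
cat >> h.py <<'E'
def st():
    from cell import observe
    o=observe();M=R.from_rotvec(o['ee_rot']).as_matrix()
    print('t',round(o['clock'],2),'pos',o['position'].round(4),'yaw',round(float(np.degrees(np.arctan2(M[1,2],M[0,2]))),2),'q7',o['joints'][6].round(3),'F',o['force'].round(1),'M',o['ft_torque'].round(2),'w',round(o['width'],3),'tilt',M[2].round(3),'eff7',o['joint_efforts'][6].round(3))
E
python3 -c "
from h import *
st()"
```

```text
t 11.0 pos [ 0.5349 -0.1377  0.1048] yaw 75.74 q7 1.709 F [-0.8 -0.2  1.2] M [-0.16  0.27  0.02] w 0.373 tilt [-0. -1. -0.] eff7 2.046
```

Emit:
arm_command(
  plan=[
    [[0,0.0001,0],[0,7,0]],
    [[0,0.0002,0],[0,14,0]],
    [[0,0.0003,0],[0,21,0]],
    [[0,0.0004,0],[0,28,0]],
    [[0,0.0005,0],[0,35,0]],
  ],
)

```text
clock: 11.5
position: [0.5347, -0.1381, 0.1043]
ee_rot: [-1.465, 0.672, -0.672]
force: [-1.5, -1.5, 2.0]
width: 0.374
```

```bash
python3 -c "
from h import *
st()"
```

```text
t 11.5 pos [ 0.5347 -0.1381  0.1043] yaw 40.72 q7 1.208 F [-1.5 -1.5  2. ] M [-0.44  0.53  0.06] w 0.374 tilt [ 0.    -1.    -0.001] eff7 2.003
```

Emit:
arm_command(
  plan=[
    [[0,0.0001,0],[0,7,0]],
    [[0,0.0002,0],[0,14,0]],
    [[0,0.0003,0],[0,21,0]],
    [[0,0.0004,0],[0,28,0]],
    [[0,0.0005,0],[0,35,0]],
  ],
)

```text
clock: 12.0
position: [0.5342, -0.1383, 0.1038]
ee_rot: [-1.256, 1.136, -1.135]
force: [-4.1, -1.2, 3.0]
width: 0.371
```

```bash
python3 -c "
from h import *
st()
from cell import *
import cv2
for n in ['top','side']:
    im=get_image(n)['color'][:,:,::-1]
    c=im[200:320,330:460] if n=='top' else im[200:340,230:400]
    cv2.imwrite(f'pics/{n}12.png',cv2.resize(c,None,fx=4,fy=4))
"
```

```text
t 12.0 pos [ 0.5342 -0.1383  0.1038] yaw 5.7 q7 0.717 F [-4.1 -1.2  3. ] M [-0.52  0.93  0.03] w 0.371 tilt [ 0.    -1.    -0.001] eff7 1.961
```

View pics/side12.png

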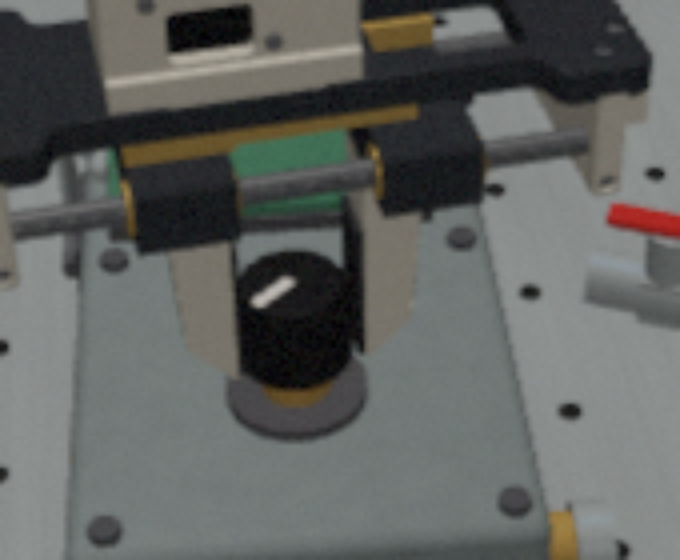

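View pics/top12.png

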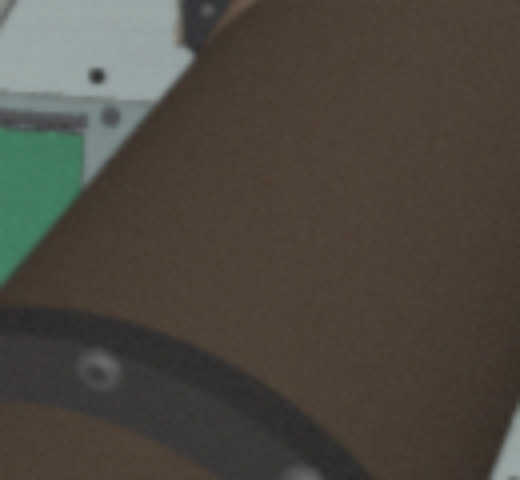

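The side view shows the cap held between the fingers with the stripe swung round to the left (crop 273,292), so it turns with the gripper, about 104° so far. I'll continue in smaller increments until the stop.

Emit:
arm_command(
  plan=[
    [[0,0.0001,0],[0,5,0]],
    [[0,0.0002,0],[0,10,0]],
    [[0,0.0003,0],[0,15,0]],
    [[0,0.0003,0],[0,20,0]],
  ],
)

```text
clock: 12.5
position: [0.5339, -0.1383, 0.1035]
ee_rot: [-1.083, 1.39, -1.388]
force: [-4.3, -1.8, 5.3]
width: 0.374
```

```bash
python3 -c "
from h import *
st()"
```

```text
t 12.5 pos [ 0.5339 -0.1383  0.1035] yaw -14.16 q7 0.443 F [-4.3 -1.8  5.3] M [-0.6   1.25  0.08] w 0.374 tilt [ 0.001 -1.    -0.001] eff7 1.375
```

Emit:
arm_command(
  plan=[
    [[0,0.0001,0],[0,4,0]],
    [[0,0.0002,0],[0,8,0]],
    [[0,0.0003,0],[0,12,0]],
    [[0,0.0003,0],[0,12,0]],
  ],
)

```text
clock: 12.9
position: [0.5338, -0.1382, 0.1032]
ee_rot: [-0.96, 1.538, -1.536]
force: [-5.7, -0.9, 8.3]
width: 0.377
```

```bash
python3 -c "
from h import *
st()"
```

```text
t 12.9 pos [ 0.5338 -0.1382  0.1032] yaw -26.1 q7 0.279 F [-5.7 -0.9  8.3] M [-0.3   1.54 -0.06] w 0.377 tilt [ 0.001 -1.    -0.002] eff7 -0.845
```

Emit:
arm_command(
  plan=[
    [[0,0.0001,0],[0,4,0]],
    [[0,0.0002,0],[0,8,0]],
    [[0,0.0003,0],[0,12,0]],
    [[0,0.0003,0],[0,12,0]],
  ],
)

```text
clock: 13.3
position: [0.5336, -0.1381, 0.103]
ee_rot: [-0.82, 1.681, -1.679]
force: [-7.4, 0.4, 10.4]
width: 0.374
```

```bash
python3 -c "
from h import *
st()"
```

```text
t 13.3 pos [ 0.5336 -0.1381  0.103 ] yaw -38.09 q7 0.115 F [-7.4  0.4 10.4] M [-0.14  1.77  0.02] w 0.374 tilt [ 0.001 -1.    -0.002] eff7 -0.964
```

```bash
python3 -c "
from h import *
st()
from cell import *
import cv2
im=get_image('side')['color'][:,:,::-1]
cv2.imwrite('pics/side13.png',cv2.resize(im[200:340,230:400],None,fx=4,fy=4))
"
```

```text
t 13.3 pos [ 0.5336 -0.1381  0.103 ] yaw -38.09 q7 0.115 F [-7.4  0.4 10.4] M [-0.14  1.77  0.02] w 0.374 tilt [ 0.001 -1.    -0.002] eff7 -0.964
```

View pics/side13.png

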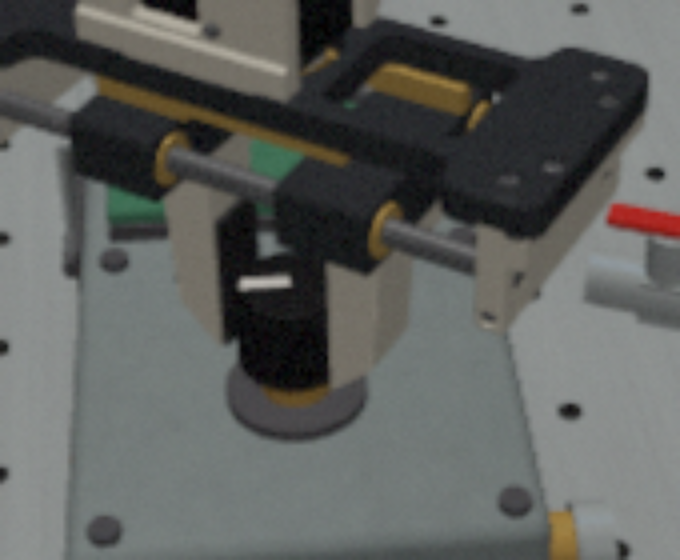

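The stripe has turned on with the gripper (now horizontal at crop 265,284), so there is no slip. Side load is building, so I'll hold height for a while.

Emit:
arm_command(
  plan=[
    [[0,0,0],[0,4,0]],
    [[0,0,0],[0,8,0]],
    [[0,0,0],[0,12,0]],
    [[0,0,0],[0,12,0]],
  ],
)

```text
clock: 13.75
position: [0.5345, -0.1373, 0.1029]
ee_rot: [-0.663, 1.818, -1.816]
force: [-4.5, 1.5, 7.3]
width: 0.375
```

```bash
python3 -c "
from h import *
st()"
```

```text
t 13.75 pos [ 0.5345 -0.1373  0.1029] yaw -49.99 q7 -0.049 F [-4.5  1.5  7.3] M [0.21 1.06 0.43] w 0.375 tilt [ 0.001 -1.    -0.001] eff7 -1.346
```

Emit:
arm_command(
  plan=[
    [[0,0,0],[0,4,0]],
    [[0,0,0],[0,8,0]],
    [[0,0.0001,0],[0,12,0]],
    [[0,0.0001,0],[0,12,0]],
  ],
)

```text
clock: 14.15
position: [0.5348, -0.1372, 0.1028]
ee_rot: [-0.487, 1.949, -1.948]
force: [-4.0, 1.8, 6.8]
width: 0.374
```

```bash
python3 -c "
from h import *
st()"
```

```text
t 14.15 pos [ 0.5348 -0.1372  0.1028] yaw -61.99 q7 -0.214 F [-4.   1.8  6.8] M [0.26 0.87 0.36] w 0.374 tilt [ 0.001 -1.    -0.001] eff7 -1.315
```

The axial moment jumped from about 0.03 to about 0.4 N m, which suggests bottomed out and slipping. Checking the stripe.

```bash
python3 -c "
from h import *
from cell import *
import cv2
im=get_image('side')['color'][:,:,::-1]
cv2.imwrite('pics/side14.png',cv2.resize(im[200:340,230:400],None,fx=4,fy=4))
"
```

```text
(no output)
```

View pics/side14.png

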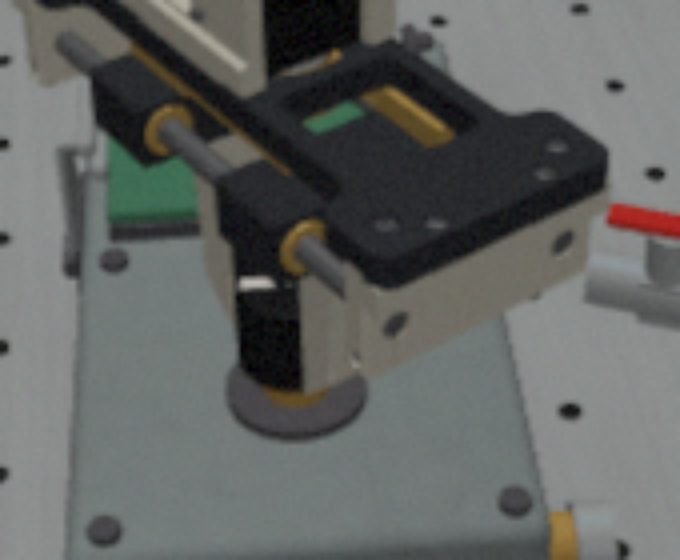

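The stripe's left end is at the same spot as before (240,284) although the gripper turned 24° further, so the cap is bottomed out and the pads slipped. I'll open slightly and regrip to release the wind-up, so the back-off is a true 90°.

Emit:
arm_command(
  plan=[
    [[0,0,0],[0,0,0]],
    [[0,0,0],[0,0,0]],
    [[0,0,0],[0,0,0]],
    [[0,0,0],[0,0,0]],
  ],
  fingers=0.05,
)

```text
clock: 14.6
position: [0.5351, -0.1376, 0.1027]
ee_rot: [-0.486, 1.948, -1.948]
force: [-0.6, -1.3, -0.3]
width: 0.477
```

```bash
python3 -c "
from h import *
st()
go(.5343,-.1374,.1025,-62)"
```

```text
t 14.6 pos [ 0.5351 -0.1376  0.1027] yaw -61.96 q7 -0.213 F [-0.6 -1.3 -0.3] M [-0.09  0.09 -0.  ] w 0.477 tilt [-0. -1.  0.] eff7 0.006
t 14.6 pos [ 0.5351 -0.1376  0.1027] q [-0.53  0.66  1.05  1.95 -0.71  0.96 -0.21] F [-0.6 -1.3 -0.3] M [-0.09  0.09 -0.  ] w 0.477
shift [ 0.0006  0.0002 -0.0006] turn [-0.    0.04 -0.  ]
```

Emit:
arm_command(
  plan=[
    [[0.0004,0,-0.0004],[0,0,0]],
    [[0.0004,0,-0.0004],[0,0,0]],
    [[0.0004,0,-0.0004],[0,0,0]],
    [[0.0004,0,-0.0004],[0,0,0]],
    [[0.0004,0,-0.0004],[0,0,0]],
  ],
  fingers=1,
  squeeze=30,
)

```text
clock: 15.1
position: [0.5344, -0.1374, 0.1027]
ee_rot: [-0.486, 1.948, -1.948]
force: [-0.5, 0.9, 1.0]
width: 0.373
```

```bash
python3 -c "
from h import *
st()"
```

```text
t 15.1 pos [ 0.5344 -0.1374  0.1027] yaw -61.98 q7 -0.213 F [-0.5  0.9  1. ] M [-0.02  0.29  0.01] w 0.373 tilt [ 0. -1. -0.] eff7 0.0
```

Clean grip with no stored load at yaw −62.0°. Backing off a quarter turn counter-clockwise and rising 1.26 mm.

Emit:
arm_command(
  plan=[
    [[0,-0.0001,0],[0,-4,0]],
    [[0,-0.0002,0],[0,-11,0]],
    [[0,-0.0003,0],[0,-18,0]],
    [[0,-0.0004,0],[0,-25,0]],
    [[0,-0.0005,0],[0,-32,0]],
  ],
)

```text
clock: 15.6
position: [0.5343, -0.1373, 0.1032]
ee_rot: [-0.918, 1.58, -1.579]
force: [-1.4, 0.6, -0.1]
width: 0.373
```

Emit:
arm_command(
  plan=[
    [[0,-0.0001,0],[0,-7,0]],
    [[0,-0.0002,0],[0,-14,0]],
    [[0,-0.0003,0],[0,-21,0]],
    [[0,-0.0004,0],[0,-28,0]],
    [[0,-0.0005,0],[0,-34,0]],
  ],
)

```text
clock: 16.1
position: [0.5341, -0.1372, 0.1036]
ee_rot: [-1.244, 1.155, -1.153]
force: [-1.6, 1.0, -0.7]
width: 0.376
```

```bash
python3 -c "
from h import *
st()"
```

```text
t 16.1 pos [ 0.5341 -0.1372  0.1036] yaw 4.3 q7 0.697 F [-1.6  1.  -0.7] M [ 0.14  0.44 -0.07] w 0.376 tilt [-0.001 -1.    -0.001] eff7 -1.44
```

Emit:
arm_command(
  plan=[
    [[0,-0.0001,0],[0,-7,0]],
    [[0,-0.0002,0],[0,-14,0]],
    [[0,-0.0003,0],[0,-20,0]],
    [[0,-0.0003,0],[0,-24,0]],
    [[0,-0.0003,0],[0,-24,0]],
  ],
)

```text
clock: 16.6
position: [0.534, -0.1372, 0.1039]
ee_rot: [-1.402, 0.842, -0.84]
force: [-2.1, 1.4, 1.5]
width: 0.375
```

```bash
python3 -c "
from h import *
from cell import *
import cv2
st()
im=get_image('side')['color'][:,:,::-1]
cv2.imwrite('pics/side15.png',cv2.resize(im[200:340,230:400],None,fx=4,fy=4))
cv2.imwrite('pics/side15b.png',im)
"
```

```text
t 16.6 pos [ 0.534  -0.1372  0.1039] yaw 28.07 q7 1.028 F [-2.1  1.4  1.5] M [0.31 0.5  0.03] w 0.375 tilt [-0.001 -1.    -0.   ] eff7 1.055
```

View pics/side15.png

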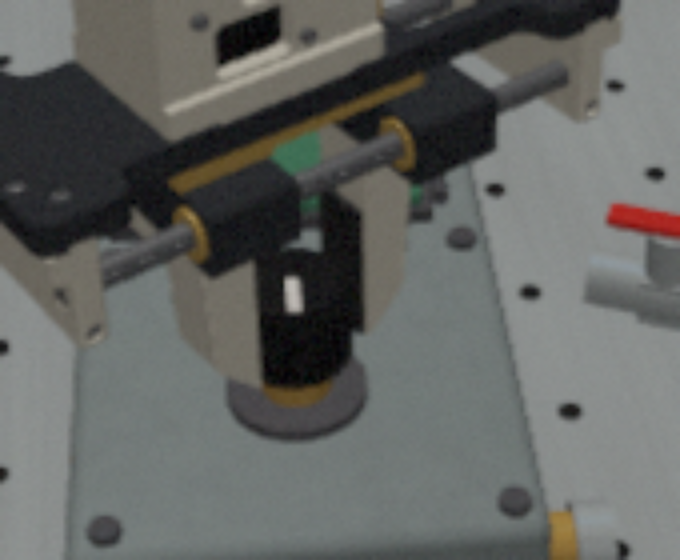

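View pics/side15b.png

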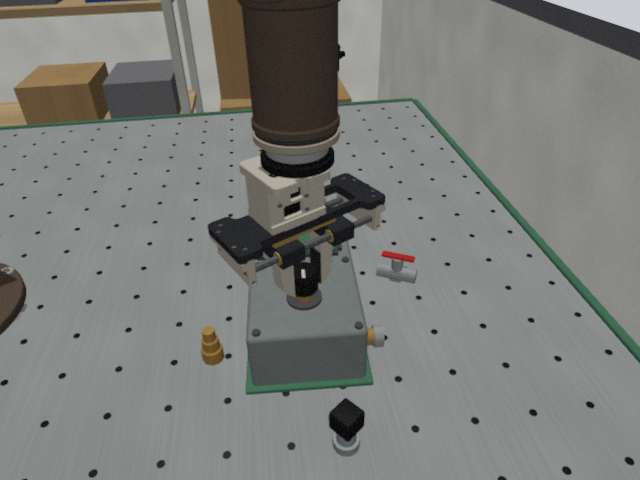

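The stripe has gone from horizontal to pointing at the camera (crop 293,295), about 90°, and the bystanders haven't moved. I'll quantify the turn and confirm it's standing still.

Emit:
arm_command(
  plan=[
    [[0,0,0],[0,0,0]],
    [[0,0,0],[0,0,0]],
    [[0,0,0],[0,0,0]],
    [[0,0,0],[0,0,0]],
  ],
)

```text
clock: 17.05
position: [0.534, -0.1373, 0.1039]
ee_rot: [-1.402, 0.843, -0.841]
force: [-5.2, 2.4, 3.3]
width: 0.373
```

```bash
python3 - <<'E'
from h import *
from cell import *
import cv2
st(); print(np.abs(observe()['dq']).max())
im=get_image('side')
cv2.imwrite('pics/side16.png',cv2.resize(im['color'][200:340,230:400,::-1],None,fx=4,fy=4))
for f in ['pics/side12.png','pics/side13.png','pics/side14.png','pics/side15.png','pics/side16.png']:
    c=cv2.imread(f); g=c.min(2); sub=np.zeros_like(g); sub[255:325,235:350]=g[255:325,235:350]
    n,l,s,ct=cv2.connectedComponentsWithStats((sub>165).astype(np.uint8))
    best=[i for i in range(1,n) if s[i,4]>150]
    for i in best:
        ys,xs=np.where(l==i)
        P=np.array([onz(im,((x+.5)/4-.5+230,(y+.5)/4-.5+200),.129)[:2] for x,y in zip(xs,ys)])
        m=P.mean(0);u,sv,vt=np.linalg.svd(P-m,full_matrices=False)
        print(f,s[i],m.round(4),'stripe ang',np.degrees(np.arctan2(vt[0,1],vt[0,0])).round(1),'len/wid',(sv/np.sqrt(len(P))*np.sqrt(12)*1000).round(1),'dir from axis',np.degrees(np.arctan2(m[1]+.1374,m[0]-.5343)).round(1))
E
```

```text
t 17.05 pos [ 0.534  -0.1373  0.1039] yaw 27.99 q7 1.027 F [-5.2  2.4  3.3] M [0.45 1.03 0.04] w 0.373 tilt [-0.001 -1.    -0.001] eff7 -0.015
0.0014473908732147473
pics/side12.png [257 281  32  22 176] [ 0.5289 -0.1399] stripe ang -139.9 len/wid [12.7  2. ] dir from axis -154.7
pics/side15.png [288 281  10  27 192] [ 0.5347 -0.1419] stripe ang -91.5 len/wid [12.4  2.1] dir from axis -85.1
pics/side16.png [288 281   9  27 184] [ 0.5346 -0.1416] stripe ang -92.5 len/wid [12.   2.1] dir from axis -86.4
```

```bash
python3 - <<'E'
from h import *
from cell import *
import cv2
im=get_image('side')
for th in (125,145):
  for f in ['12','13','14','15','16']:
    c=cv2.imread(f'pics/side{f}.png'); g=c.min(2); sub=np.zeros_like(g); sub[255:325,232:350]=g[255:325,232:350]
    hs=c.max(2).astype(int)-c.min(2)
    n,l,s,ct=cv2.connectedComponentsWithStats(((sub>th)).astype(np.uint8))
    for i in range(1,n):
        if not 120<s[i,4]<900: continue
        ys,xs=np.where(l==i)
        P=np.array([onz(im,((x+.5)/4-.5+230,(y+.5)/4-.5+200),.129)[:2] for x,y in zip(xs,ys)])
        m=P.mean(0);u,sv,vt=np.linalg.svd(P-m,full_matrices=False)
        print(th,f,s[i],'ang',np.degrees(np.arctan2(vt[0,1],vt[0,0])).round(1),'len',(sv/np.sqrt(len(P))*np.sqrt(12)*1000).round(1))
E
```

```text
125 12 [253 278  40  29 447] ang -138.9 len [14.7  4.2]
125 13 [241 277  49  12 437] ang 175.9 len [14.2  4.3]
125 14 [241 278  31  10 254] ang 172.1 len [8.6 4.1]
125 15 [285 278  16  33 432] ang -91.7 len [14.7  3.9]
125 16 [285 278  16  33 426] ang -92.3 len [14.8  3.9]
145 12 [254 280  37  26 325] ang -139.4 len [13.9  3.2]
145 13 [242 279  46   8 302] ang 174.6 len [13.3  3.2]
145 14 [242 280  28   7 182] ang -9.7 len [7.9 3.2]
145 15 [286 280  14  30 328] ang -91.9 len [13.7  3.3]
145 16 [286 280  13  30 326] ang -92.2 len [13.6  3.3]
```

Emit:
arm_command(
  plan=[
    [[0,0,0],[0,0,0]],
    [[0,0,0],[0,0,0]],
    [[0,0,0],[0,0,0]],
    [[0,0,0],[0,0,0]],
    [[0,0,0],[0,0,0]],
  ],
)

```text
clock: 17.65
position: [0.534, -0.1372, 0.1039]
ee_rot: [-1.402, 0.843, -0.841]
force: [-5.4, 2.4, 3.3]
width: 0.371
```

```bash
python3 - <<'E'
from h import *
from cell import *
import cv2
st(); print(np.abs(observe()['dq']).max())
t=get_image('top'); s=get_image('side'); w=get_image('wrist')
cv2.imwrite('pics/top17.png',t['color'][:,:,::-1]); cv2.imwrite('pics/wrist17.png',w['color'][:,:,::-1])
for n in ['coupling','sensor','tee']:
    r=place_of(s,n); print(n,r and onz(s,r[0]['point'],0).round(3))
E
```

```text
t 17.65 pos [ 0.534  -0.1372  0.1039] yaw 28.0 q7 1.027 F [-5.4  2.4  3.3] M [ 0.51  1.06 -0.01] w 0.371 tilt [-0.001 -1.    -0.001] eff7 0.001
0.0010179047341920303
coupling [ 0.411 -0.139  0.   ]
sensor [ 0.561 -0.289  0.   ]
tee [ 0.686 -0.023  0.   ]
```

View pics/wrist17.png

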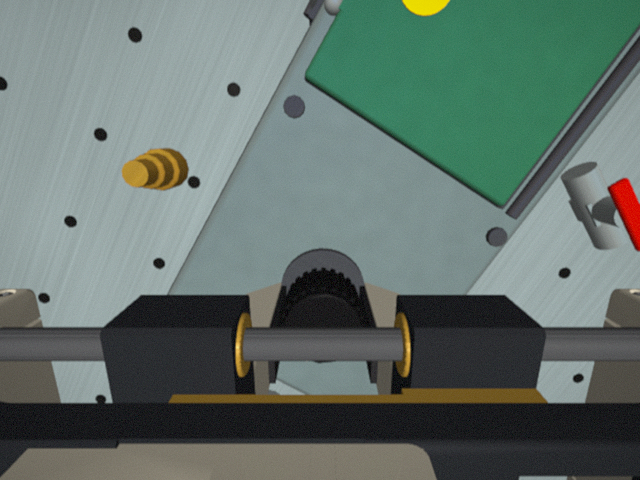

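View pics/top17.png

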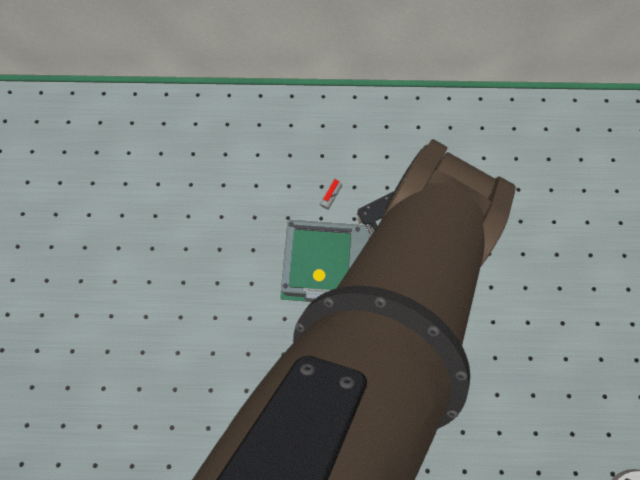

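The wrist view shows the cap held between the pads (column 322). The top view shows the lid flat and shut (spot at 319,275). The loads are steady, the arm is still and the bystanders are where they started, so I'm handing in.

```bash
python3 -c "
from cell import *
print(sign_off())
from h import *
st()"
```

```text
the job is handed in; nothing more can be done
None
the job is handed in; nothing more can be done
```

I pressed the lid shut, screwed the cap down to its stop, backed it off a quarter turn and handed the job in at about 18 s with the cap still gripped.

- **Lid:** It snapped past the clip: the force rose to 14.5 N and then dropped to about 1 N. A follow-up push met a firm stop at 47 N on the fingertips, which was harder than it needed to be. It lay flat in the last top and wrist views.
- **Cap, screwed down:** The cap turned about 150° clockwise. Then the axial moment jumped from about 0.03 to 0.4 N m and the white stripe stood still while the gripper slipped about 24° further.
- **Cap, backed off:** I released and regripped the cap to take out the wind-up, then turned it 90° counter-clockwise.
- **Final state:** The cap was held with a 30 N squeeze and an opening of about 34 mm. The arm was still, with a steady side load of about 6 N. The loose fittings were within 3 mm of where they started.

**Checks that disagreed:**
- The fingertips sat about level with the TCP, not the stated 22 mm ahead of it. Both cameras and the lid contact height agreed on this, so I set the heights from them.
- The stripe in the images suggests the back-off was 92–94°; a partly hidden view suggested up to 97°. The gripper itself turned 90.0°. I put the difference down to reading error in the images.

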